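Show the flow cell to the inspection camera

ROBOT

A 7-joint arm with a two-finger parallel gripper is mounted at the origin on the work surface. World frame = base frame: x ahead of the robot, y to its left, z up, the work surface at z = 0. Lengths are in m, angles in rad, forces in N, time in s.
With the tool pointing down it reaches from about 0.425 to 0.825 m from the base axis. Payload 3.6 kg.
Tool frame: the origin (TCP) lies at the very end of the fingers, on their centre line; the grasp point (between the pads) lies 19 mm behind it (manip.hold_point_z is the distance from the TCP to the grasp point, in m); z points along the fingers, y is the direction in which the jaws open and shut (so a half turn about z gives the same grasp; the last joint's range is limited). The gripper opens to 85 mm and grips with 20 to 120 N. Pads are 22 mm wide; open, the fingers measure 114 mm over their backs; the gripper's body (76 mm by 85 mm) begins 54 mm behind the grasp point. The pads swing forward as they close: fully open they stand 13 mm farther back than shut.
Start: joints at [1.085, 0.615, -0.013, 1.423, 0.008, 1.103, -0.04], TCP at [0.288, -0.582, 0.21] pointing down, gripper open.
Joint ranges: [-3.12, 3.12], [-0.3, 2.06], [-1.34, 1.32], [0.26, 2.42], [-1.36, 4.5], [0.01, 1.98], [-2.84, 2.84]. Speed limits (rad/s): [2.79, 2.79, 3.14, 3.14, 3.14, 3.14, 3.14].

INTERFACE

Orientations are given as a 3x3 rotation matrix whose columns are the frame's x, y, z axes.
In Python, from plant import sensors, vision, order, manip gives the robot as it stands.
- The arm moves only by the tool move_arm, never from a script. Its argument "targets" is a list of rows, each a list of 7 numbers: the gripper's target within -1 to 1 (fully open at 1, half-way at 0, shut at -1), then the shift along the tool's x, y, z each as a share of 25 mm, from -1 to 1, then the turn, a rotation vector about the tool's x, y, z each as a share of 0.15 rad, from -1 to 1. In form: [[jaw, x, y, z, rx, ry, rz], ...]. A call has 1 to 20 rows; each row shifts and turns the commanded pose from where the row before left it, along the tool's axes as they then stand; what a row does not reach is not made up. A row lasts 1/10 s, in which the tool goes at most 50 mm and 8.59 degrees, less where a joint would pass 70% of its speed; a pose out of reach is approached as far as the arm can. A call with a number of a shift or a turn outside -1 to 1 is refused whole. A call with a gripper value outside its range is refused whole. The fingers move at their own pace and stop on an object; "squeeze" is the grip in N (left out, the last holds). Time passes only in rows, so rows that do not move let the fingers close. It gives the time, the measured TCP pose, the force and the opening at its end, in the units of the state.
- sensors.state(): the state, without advancing time (a new reading comes with each control period).
- vision.grab_frame(name): name is "scene" or "side" or "wrist"; returns a dict with "image" (420x560x3 uint8, red, green, blue), "depth" (420x560 float32, m along the optical axis (not along the pixel's ray), 0 where there is no reading), "fx", "fy", "cx", "cy" (pixels), "R" (3x3) and "t" (3): a world point X has camera coordinates R X + t. Camera axes: x right, y down, z forward; pixel columns grow to the right and rows downward; lengths in m; the calibration is good to about 2 mm. A picture is of the moment at which its call begins.
- order.close_job(): hands the job in, once; it reports no verdict.
Trained networks look in a picture, given as the dict that the camera call returned (one of the last four; its "shot" number tells which), for a name from the list of things; names that differ only in an ending like _2 or _b are one class to them, and where a whole thing is asked for, a point or a joint stands for the part that bears it (a point fixed in the world has none). Each returns a list of dicts, best first, with "score" (0 to 1); they miss things now and then, are a little off and sometimes report something else, mostly with a low value. They report only what shows in the picture. A call takes as long as a camera call.
- vision.spot_in(picture, label): "box" ([centre column, centre row, width, height] as shares, 0 to 1, of the picture: columns of its width, rows of its height, round what is visible of it).
- vision.mark_of(picture, label): "at" ([column, row] as shares, 0 to 1, of the picture: columns of its width, rows of its height: a listed point, or the origin of a listed thing).
The state is a dict: "time_s": time; "joints": joint angles; "joint_velocities": joint speeds; "effort": joint torques, N m; "eef_pos": TCP position; "eef_rot": TCP orientation; "ft_force": force on the tool from outside, world axes, zero at the start; "wrist_torque": the same for the moment, N m; "finger_gap": finger opening in m.
Only numpy, scipy, OpenCV 4.12 (cv2) and the standard library are available. Lean on these libraries where they do the work, as an engineer would, in place of code of your own. Each camera call takes 0.05 s, during which the arm holds its last target. There are 200 camera calls.

TASK

Gently swing the clear cover of the white housing open all the way onto its stop and leave it there, then take the flow cell with the blue grip tab out of the orange cradle and present it to the inspection camera: window centre straight in front of the lens at lens height, 12 cm from the lens glass (above the blue-and-white target on the stand), cell upright, window squarely facing the lens (either face). Finish while still holding it there in the air, motionless and touching nothing but the gripper; leave the red-tabbed cell, the flow sensor and the vial where they are and do not knock the camera.

Things in the scene. Friction and masses are not known exactly. Their poses are not given: they have to be found in the camera images.
- housing: Fixed white open box 150 (x) x 210 (y) x 100 mm high, walls 5, inner floor 6 mm up; origin: centre of underside. Orange cradle inside, top 26 mm above the table, two slots 17 x 63 mm (long along y) at x 0, y -48 and +48; a cell stands 20 mm deep in each, in either order. Stands left or right of the robot, yaw varies.
- cover (a joint): Clear cover 150 x 210 x 6 mm with black edge strips, 0.25 kg, hinged along the housing's far (+x) top edge. 0 = closed, level; grows as it opens up and back (rad); stop at 1.75, just past upright. May start ajar, up to 0.2. Hinge friction 0.4 N m keeps it where it is let go; 2 to 5 N at the handle moves it.
- cover_handle (a point): Centre of the round blue bar of the cover's loop handle: 12 mm in diameter, along the cover's y, clear span 98 mm, 42 mm in front of the cover's front edge (36 mm gap to plate and housing wall), 192 mm from the hinge line, 3 mm above it when closed. Axes turn with the cover; at joint 0 as the housing's.
- cover_hinge (a point): Middle of the cover's hinge line, 101 mm above the table; axes as the housing's; the hinge turns about +y.
- blue_cell: Flow cell to present: upright plate 14 mm thick (x); white frame 60 wide (y), 56 high, with a clear window 38 x 28 mm, same on both faces; on top a blue grip tab 14 (x) x 22 (y) mm, from 56 to 86 mm above the foot, with a blue stub 10 mm high each side. 60 to 130 g. Origin: centre of the foot's underside; z up.
- blue_cell_window (a point): Centre of the blue cell's window, 32 mm above the origin of the cell, under the middle of the tab; axes as the cell's.
- red_cell: Same cell but with red tab and stubs, in the other slot; leave it.
- camera_stand: Fixed camera stand: grey base plate 8 mm thick, 100 wide, x -40 to +260 mm, with a round blue-and-white target; origin on the table under the target. A post 20 mm in diameter, 268 high, at x +230 carries the camera head (black, 60 wide, 56 high, x +120 to +250); its lens looks along -x. Place, yaw and side vary.
- lens (a point): Centre of the lens glass, 120 mm along the stand's +x from the target; axes as the stand's. Its height is 150 to 210 mm (the head is clamped at a different height each time, it does not need to be moved).
- focus (a point): The point to present at: 120 mm in front of the lens glass along the optical axis, at lens height, directly above the target. Axes as the stand's: x is the optical axis.
- flow_sensor: Loose black box 55 x 40 x 30 mm with blue ports (79 mm over the ports), bystander; origin at the centre of its underside.
- vial: Loose amber vial with orange cap, 28 mm in diameter, 55 mm high, bystander; origin at the centre of its underside.

How it is judged:
On the way, in this order (a step that is already met when the one before it is completed fails the run):
1. the cover is open on its stop, with the blue cell still in the cradle (value of joint cover above 1.68 rad and z of blue_cell in the frame of housing below 0.02 m), for 0.2 s.
2. the blue cell is lifted clear of the housing in the fingers (z of blue_cell in the frame of housing above 0.08 m and contact force between the fingers and blue_cell above 2 N), for 0.2 s.
At the end, for the whole second after the job is handed in: Blue cell held still in the fingers, window centre within 20 mm along the lens axis and 14 mm sideways and in height of the focus point, upright and square to the lens within 8 degrees, touching only the gripper; cover open over 1.62 rad; red cell moved under 20 mm, sensor and vial under 25 mm (x of blue_cell_window in the frame of focus between -0.02 and 0.02 m and y of blue_cell_window in the frame of focus between -0.014 and 0.014 m and z of blue_cell_window in the frame of focus between -0.014 and 0.014 m and angle between blue_cell's own z axis and vertical below 0.14 rad and angle between the x axis of blue_cell and the x axis of focus, either way round below 0.14 rad and contact force between the fingers and blue_cell above 2 N and contact force between blue_cell and camera_stand below 0.1 N and contact force between blue_cell and housing below 0.1 N and linear speed of blue_cell below 0.03 m/s and angular speed of blue_cell below 0.3 rad/s and value of joint cover above 1.62 rad and distance of red_cell from where it was at the start of the episode below 0.02 m and distance of each of flow_sensor, vial from where it was at the start of the episode below 0.025 m); the arm keeps its last pose, push and grip.
It fails at once if the cover is slammed onto its stop (over 1.2 rad/s near the stop) (value of joint cover above 1.5 rad and velocity of joint cover above 1.2 rad/s).
It fails at once if the cover is dropped or thrown shut (closing faster than 2 rad/s) (velocity of joint cover below -2 rad/s).
It fails at once if the red cell, flow sensor or vial is displaced (distance of any of red_cell, flow_sensor, vial from where it was at the start of the episode above 0.04 m).
It fails at once if the camera is knocked (over 8 N) (contact force between any of the arm, the fingers, blue_cell and camera_stand above 8 N).
It also fails if it takes over 61 s, if anything falls off the work surface, if the arm or the gripper's body presses on something with over 40 N, if the wrist force passes 120 N, or if a joint passes its speed limit or range.

## Working session

There is one attempt and no reset: what is moved stays moved. The work goes in short steps, Python scripts to look and compute and a tool call to move; the robot and the scene stay as the last step left them, time stands still between calls to the robot, and variables do not carry over. Pictures are saved under pics/ and viewed, about 8 in all and at most 12, crops included, and the job is handed in when it is done.

Besides the shell and the picture viewer there is one more tool, called as name(argument=value, ...), one argument or row to a line, values as JSON. move_arm: Moves the arm, as the interface text tells. Its arguments: {"type":"object","properties":{"targets":{"type":"array","items":{"type":"array","items":{"type":"number","minimum":-1,"maximum":1}}},"squeeze":{"type":"number"}},"required":["targets"]}

```bash
mkdir -p pics; ls; cat > h.py <<'E'
import numpy as np,cv2
from plant import sensors,vision,order,manip
def save(f,n): cv2.imwrite('pics/'+n,f['image'][:,:,::-1])
def ray(f,px):
    d=np.array([(px[0]-f['cx'])/f['fx'],(px[1]-f['cy'])/f['fy'],1.]); R=np.array(f['R']);t=np.array(f['t'])
    return -R.T@t, R.T@d
def depthpt(f,px):
    c,r=int(round(px[0])),int(round(px[1])); 
    p=f['depth'][max(r-1,0):r+2,max(c-1,0):c+2]; p=p[p>0]
    if len(p)==0: return None
    o,d=ray(f,px); return o+d*np.median(p)
def atz(f,px,z):
    o,d=ray(f,px); return o+d*(z-o[2])/d[2]
def tri(obs):
    A=np.zeros((3,3));b=np.zeros(3)
    for f,px in obs:
        o,d=ray(f,px);d=d/np.linalg.norm(d);P=np.eye(3)-np.outer(d,d);A+=P;b+=P@o
    X=np.linalg.solve(A,b); res=[np.linalg.norm(np.cross(X-ray(f,p)[0],ray(f,p)[1]/np.linalg.norm(ray(f,p)[1]))) for f,p in obs]
    return X,res
def proj(f,X):
    c=np.array(f['R'])@X+np.array(f['t']); return np.array([f['fx']*c[0]/c[2]+f['cx'],f['fy']*c[1]/c[2]+f['cy']])
def mark(f,l):
    m=vision.mark_of(f,l)
    return [(np.array(x['at'])*[560,420],x['score']) for x in m]
E
python3 - <<'E'
from h import *
np.set_printoptions(precision=3,suppress=True)
s=sensors.state();print(s['time_s'],s['eef_pos'],s['eef_rot'],s['finger_gap'])
F={n:vision.grab_frame(n) for n in('scene','side')}
cv2.imwrite('pics/a.png',cv2.resize(np.hstack([F['scene']['image'],F['side']['image']])[:,:,::-1],(1120,420))) 
for n in F: save(F[n],n+'0.png')
for l in ['housing','cover_handle','cover_hinge','blue_cell','blue_cell_window','red_cell','camera_stand','lens','focus','flow_sensor','vial']:
    obs=[]
    for n in F:
        m=mark(F[n],l)
        for p,sc in m[:2]: print(l,n,p,round(sc,2),depthpt(F[n],p))
        if m: obs.append((F[n],m[0][0]))
    if len(obs)==2: print('   tri',*tri(obs))
for n in F: print(n,'cam',ray(F[n],(280,210)))
E
```

```text
pics
0.0 [ 0.288 -0.582  0.209] [[ 0.896  0.444 -0.001]
 [ 0.444 -0.896  0.002]
 [-0.    -0.003 -1.   ]] 0.0852809460194273
housing scene [213.696 197.316] 0.68 [ 0.561 -0.146  0.079]
housing side [329.616 193.704] 0.63 [ 0.463 -0.122  0.082]
   tri [ 0.493 -0.233 -0.015] [np.float64(0.0028002940532893222), np.float64(0.0028002940532893166)]
cover_handle scene [231.112 137.886] 0.88 [ 0.392 -0.246  0.111]
cover_handle side [383.88  158.382] 0.76 [ 0.379 -0.239  0.115]
   tri [ 0.381 -0.258  0.101] [np.float64(0.0006522046886339248), np.float64(0.0006522046886338208)]
cover_hinge scene [187.992 184.506] 0.61 [ 0.581 -0.207  0.099]
cover_hinge scene [300.384 230.496] 0.38 [0.473 0.039 0.015]
cover_hinge side [293.216 154.602] 0.75 [ 0.571 -0.195  0.106]
   tri [ 0.577 -0.212  0.094] [np.float64(0.00035068398273417265), np.float64(0.00035068398273423667)]
camera_stand scene [377.384 304.71 ] 0.65 [0.537 0.273 0.009]
camera_stand scene [339.696 285.012] 0.36 [0.661 0.241 0.19 ]
camera_stand side [222.992 353.808] 0.6 [0.528 0.268 0.009]
   tri [0.531 0.269 0.004] [np.float64(0.0038197886578931906), np.float64(0.003819788657893205)]
lens scene [339.584 282.912] 0.7 [0.657 0.239 0.188]
lens side [157.304 256.914] 0.76 [0.646 0.236 0.172]
   tri [0.647 0.235 0.172] [np.float64(0.0007599169806263838), np.float64(0.0007599169806263383)]
flow_sensor side [250.824 240.492] 0.76 [0.59  0.005 0.017]
vial scene [299.32  232.512] 0.68 [0.473 0.037 0.006]
vial side [303.296 270.816] 0.87 [0.463 0.04  0.01 ]
   tri [ 0.466  0.031 -0.002] [np.float64(0.0010799283973035485), np.float64(0.0010799283973036643)]
scene cam (array([0.981, 0.379, 0.677]), array([-0.562, -0.443, -0.698]))
side cam (array([0.246, 0.72 , 0.791]), array([ 0.274, -0.701, -0.658]))
```

View pics/scene0.png

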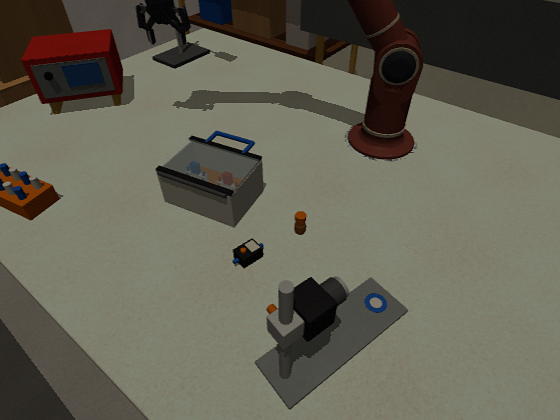

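View pics/side0.png

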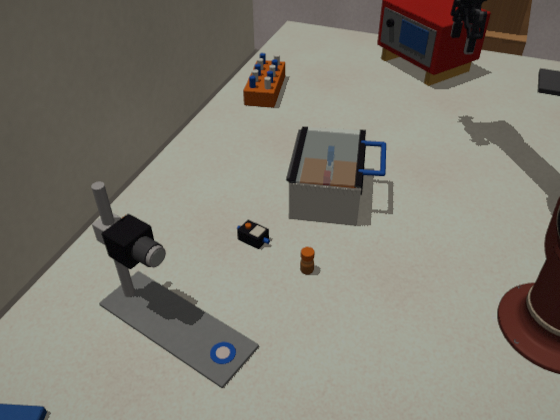

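The pictures show the housing on the right of the robot, with its cover nearly closed. The handle is at scene (231,138) and side (383,158). Blue is the cell farther from the cameras, the -y slot (scene 194,168). The red cell is at scene (227,178), and the stand target at scene (376,303) and side (223,353). Next I'll move above the handle and line up the jaws.

move_arm(
  targets=[
    [1, 0.68, -0.85, -0.3, 0, 0, 0],
    [1, 0.68, -0.85, -0.3, 0, 0, 0],
    [1, 0.68, -0.85, -0.3, 0, 0, 0],
    [1, 0.68, -0.85, -0.3, 0, 0, 0],
    [1, 0.68, -0.85, -0.3, 0, 0, 0],
    [1, 0.68, -0.85, -0.3, 0, 0, 0],
    [1, 0.68, -0.85, -0.3, 0, 0, 0],
    [1, 0.68, -0.85, -0.3, 0, 0, 0],
    [1, 0.68, -0.85, -0.3, 0, 0, 0],
    [1, 0.68, -0.85, -0.3, 0, 0, 0],
    [1, 0.5, -0.6, -0.2, 0, 0, 0],
  ],
)

```text
time_s: 2.3
eef_pos: [0.3516, -0.2958, 0.2913]
eef_rot: [[0.895, 0.445, 0.001], [0.445, -0.895, -0.0], [0.001, 0.001, -1.0]]
ft_force: [-0.0, -0.1, -0.1]
finger_gap: 0.0854
```

move_arm(
  targets=[
    [1, 0, 0, 0, 0, 0, -1],
    [1, 0, 0, 0, 0, 0, -1],
    [1, 0, 0, 0, 0, 0, -1],
    [1, 0, 0, 0, 0, 0, -1],
    [1, 0, 0, 0, 0, 0, -1],
    [1, 0, 0, 0, 0, 0, -1],
    [1, 0, 0, 0, 0, 0, -1],
    [1, 0, 0, 0, 0, 0, -1],
    [1, 0, 0, 0, 0, 0, -0.9],
    [1, 0, 0, 0, 0, 0, 0],
  ],
)

```text
time_s: 3.3
eef_pos: [0.3509, -0.2977, 0.2907]
eef_rot: [[-0.222, 0.975, 0.0], [0.975, 0.222, -0.0], [-0.0, 0.0, -1.0]]
ft_force: [0.3, 0.0, -0.5]
finger_gap: 0.0857
```

```bash
python3 - <<'E'
from h import *
np.set_printoptions(precision=3,suppress=True)
s=sensors.state();print(s['time_s'],s['eef_pos'],s['eef_rot'],s['finger_gap'],s['joints'])
F={n:vision.grab_frame(n) for n in('wrist','scene','side')}
save(F['wrist'],'w1.png')
print(ray(F['wrist'],(280,210)))
for l in ['housing','cover_handle','cover_hinge','blue_cell','blue_cell_window','red_cell','flow_sensor','vial']:
    obs=[]
    for n in F:
        m=mark(F[n],l)
        for p,sc in m[:1]: print(l,n,p,round(sc,2),depthpt(F[n],p))
        if m and m[0][1]>.5: obs.append((F[n],m[0][0]))
    if len(obs)>=2: print('   tri',*tri(obs))
# blue pixels -> depth points, handle bar
for n in F:
    f=F[n];h=cv2.cvtColor(f['image'],cv2.COLOR_RGB2HSV)
    m=(h[...,0]>100)&(h[...,0]<130)&(h[...,1]>130)&(h[...,2]>50)&(f['depth']>0)
    rr,cc=np.where(m); o=ray(f,(0,0))[0]
    d=np.array([ray(f,(c,r))[1] for c,r in zip(cc,rr)]).reshape(-1,3); P=o+d*f['depth'][rr,cc][:,None]
    for name,k in {'handle':(P[:,2]>.08)&(P[:,2]<.16)&(np.hypot(P[:,0]-.38,P[:,1]+.258)<.075),'all':P[:,2]>.03}.items():
        Q=P[k]
        if len(Q)>5:print(n,name,len(Q),Q.mean(0),Q.min(0),Q.max(0))
    np.save('pics/b_%s.npy'%n,P)
E
```

```text
3.3 [ 0.351 -0.298  0.291] [[-0.222  0.975  0.   ]
 [ 0.975  0.222 -0.   ]
 [-0.     0.    -1.   ]] 0.08567089877899035 [ 0.901  0.251 -0.314  1.809  0.086  1.095  0.781]
(array([ 0.333, -0.223,  0.454]), array([ 0.068, -0.289, -0.955]))
housing wrist [395.08 134.61] 0.84 [ 0.454 -0.222  0.111]
housing scene [214.424 195.09 ] 0.7 [ 0.56  -0.144  0.086]
housing side [324.184 193.41 ] 0.73 [ 0.474 -0.12   0.081]
   tri [ 0.498 -0.221 -0.003] [np.float64(0.0031759322583713723), np.float64(0.0019007272061996663), np.float64(0.003979840794976308)]
cover_handle wrist [319.984 140.994] 0.94 [ 0.38  -0.245  0.116]
cover_handle scene [232.792 137.382] 0.77 [ 0.39  -0.242  0.113]
cover_handle side [386.008 155.316] 0.83 [ 0.399 -0.416  0.001]
   tri [ 0.381 -0.248  0.112] [np.float64(0.0033102484481826017), np.float64(0.005378703678862037), np.float64(0.006448641473046609)]
cover_hinge wrist [505.12  142.296] 0.63 [ 0.571 -0.203  0.106]
cover_hinge scene [190.4   183.582] 0.75 [ 0.578 -0.201  0.103]
cover_hinge side [294.896 154.392] 0.96 [ 0.567 -0.193  0.109]
   tri [ 0.573 -0.204  0.1  ] [n
[... 456 characters left out ...]
0.104 232.302] 0.56 [0.474 0.039 0.009]
vial side [304.304 271.992] 0.57 [0.461 0.04  0.007]
   tri [ 0.464  0.032 -0.003] [np.float64(0.0007869372396651035), np.float64(0.0007869372396650352)]
wrist handle 1778 [ 0.392 -0.244  0.115] [ 0.367 -0.302  0.111] [ 0.445 -0.183  0.119]
wrist all 2050 [ 0.394 -0.236  0.115] [ 0.367 -0.302  0.11 ] [ 0.445 -0.177  0.119]
scene handle 183 [ 0.396 -0.249  0.114] [ 0.371 -0.298  0.109] [ 0.446 -0.183  0.118]
scene all 308 [ 0.5   -0.355  0.108] [ 0.371 -0.882  0.077] [ 0.835 -0.176  0.165]
side handle 255 [ 0.393 -0.247  0.116] [ 0.367 -0.299  0.108] [ 0.443 -0.183  0.121]
side all 914 [ 0.484 -0.584  0.113] [ 0.367 -0.892  0.03 ] [ 0.857 -0.006  0.392]
```

View pics/w1.png

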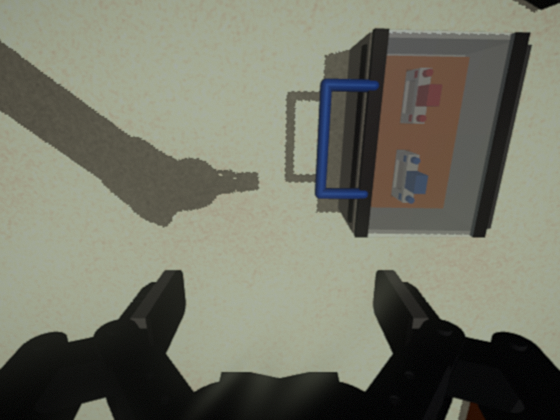

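The wrist view shows the bar from (327,82) to (321,193), the blue cell at (411,180) and the red cell at (425,95). I'll fit the bar axis and housing yaw from these pixels.

```bash
python3 - <<'E'
from h import *
np.set_printoptions(precision=4,suppress=True)
f=vision.grab_frame('wrist');h=cv2.cvtColor(f['image'],cv2.COLOR_RGB2HSV)
m=(h[...,0]>100)&(h[...,0]<130)&(h[...,1]>130)&(h[...,2]>50)
pts=[]
for r in range(95,185):
    c=np.where(m[r,300:345])[0]+300
    if len(c): pts.append(atz(f,(c.mean(),r),.110))
pts=np.array(pts)
u,s,v=np.linalg.svd(pts-pts.mean(0)); d=v[0]*np.sign(v[0][1]); print('bar dir',d,'yaw',np.arctan2(-d[0],d[1]),'rms',s[1]/9.5)
# bar ends
ends=[]
rr=np.where(m[:,318:332].any(1))[0]; print(rr.min(),rr.max())
for r in (rr.min(),rr.max()):
    c=np.where(m[r,300:345])[0]+300; ends.append(atz(f,(c.mean(),r),.110))
print('ends',ends,np.mean(ends,0),np.linalg.norm(ends[0]-ends[1]))
# strips: black, depth ~0.1
P=np.array([[ray(f,(c,r))[1] for c in range(560)] for r in range(240)])*f['depth'][:240,:,None]+ray(f,(0,0))[0]
k=(h[:240,:,2]<45)&(P[...,2]>.09)&(P[...,2]<.13)
n,L,st,ce=cv2.connectedComponentsWithStats(k.astype(np.uint8))
for i in range(1,n):
    if st[i,4]>500:
        Q=P[L==i];q=Q[:,:2]-Q[:,:2].mean(0);v=np.linalg.svd(q,full_matrices=False)[2][0];v=v*np.sign(v[1])
        print('strip',Q.mean(0),np.arctan2(-v[0],v[1]),np.ptp(q@v),Q[:,2].std())
# plate height
for c,r in ((440,60),(450,220),(410,180)): print(P[r,c])
E
```

```text
bar dir [-0.2059  0.9786 -0.    ] yaw 0.20735059112829304 rms 0.00022764062388936344
79 197
ends [array([ 0.3788, -0.184 ,  0.11  ]), array([ 0.4079, -0.3002,  0.11  ])] [ 0.3934 -0.2421  0.11  ] 0.1197711362428198
strip [ 0.4281 -0.2245  0.1125] 0.20780816191644963 0.2069180470702156 0.0009121269276652323
strip [ 0.562  -0.1949  0.1073] 0.20514054288130093 0.20795999758047778 0.0010390434314011263
[ 0.4732 -0.1451  0.1109]
[ 0.5458 -0.2966  0.1079]
[ 0.4857 -0.2631  0.1097]
```

move_arm(
  targets=[
    [-0.15, 0.5, 0.42, 0.5, 0, 0, 0.11],
    [-0.15, 0.5, 0.42, 0.5, 0, 0, 0],
    [-0.15, 0.5, 0.42, 0.6, 0, 0, 0],
    [-0.15, 0.5, 0.42, 0.6, 0, 0, 0],
    [-0.15, 0, 0, 0.8, 0, 0, 0],
    [-0.15, 0, 0, 0.6, 0, 0, 0],
    [-0.15, 0, 0, 0, 0, 0, 0],
    [-0.15, 0, 0, 0, 0, 0, 0],
  ],
)

```text
time_s: 5.5
eef_pos: [0.3818, -0.24, 0.2008]
eef_rot: [[-0.206, 0.979, 0.0], [0.979, 0.206, 0.0], [0.0, 0.0, -1.0]]
ft_force: [1.0, 0.1, 0.8]
finger_gap: 0.0366
```

```bash
python3 - <<'E'
from h import *
np.set_printoptions(precision=4,suppress=True)
s=sensors.state();p=np.array(s['eef_pos']);T=np.array(s['eef_rot']);print(s['time_s'],p,T,s['finger_gap'])
f=vision.grab_frame('wrist');save(f,'w2.png');h=cv2.cvtColor(f['image'],cv2.COLOR_RGB2HSV)
m=(h[...,0]>100)&(h[...,0]<130)&(h[...,1]>130)&(h[...,2]>50)&(f['depth']>0)
P=np.array([[ray(f,(c,r))[1] for c in range(560)] for r in range(420)])*f['depth'][:,:,None]+ray(f,(0,0))[0]
q=(P-p)@T  # tool coordinates
k=m&(abs(q[...,1])<.03)&(P[...,2]>.09)&(P[...,2]<.13)
Q=q[k];print(len(Q),'tool x',Q[:,0].min(),Q[:,0].max(),'z',Q[:,2].min(),Q[:,2].max())
for x0 in (-.03,-.01,.01,.03):
    a=Q[abs(Q[:,0]-x0)<.01]
    if len(a): print(x0,np.percentile(a,[5,50,95],axis=0)[:,1:].T)
for l in('cover_handle','cover_hinge'):
    print(l,[(x,sc,depthpt(f,x)) for x,sc in mark(f,l)[:1]])
E
```

```text
5.5 [ 0.3818 -0.24    0.2008] [[-0.206   0.9786  0.0002]
 [ 0.9786  0.206   0.0001]
 [ 0.      0.0002 -1.    ]] 0.03655502736338478
2177 tool x -0.06259808337733405 0.05570934972519867 z 0.08233191347679168 0.09097870624609805
-0.03 [[-0.0034  0.0007  0.0049]
 [ 0.0834  0.0849  0.0868]]
-0.01 [[-0.0033 -0.0001  0.0023]
 [ 0.0835  0.0847  0.0862]]
0.01 [[-0.0041  0.0006  0.0047]
 [ 0.0835  0.0849  0.0869]]
0.03 [[-0.004   0.0006  0.0052]
 [ 0.0836  0.085   0.087 ]]
cover_handle [(array([279.384, 212.814]), 0.89, array([ 0.381 , -0.2427,  0.1166]))]
cover_hinge []
```

View pics/w2.png

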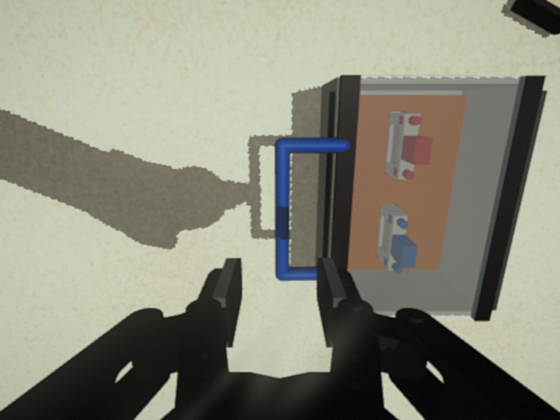

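The bar runs centred between the jaws, from (282,145) to (282,275), with its top at z 0.117. Descending to grip it.

move_arm(
  targets=[
    [-0.15, 0, 0, 0.75, 0, 0, 0],
    [-0.15, 0, 0, 0.75, 0, 0, 0],
    [-0.15, 0, 0, 0.75, 0, 0, 0],
    [-0.15, 0, 0, 0.75, 0, 0, 0],
    [-0.15, 0, 0, 0.75, 0, 0, 0],
    [-0.15, 0, 0, 0.6, 0, 0, 0],
    [-0.15, 0, 0, 0, 0, 0, 0],
    [-1, 0, 0, 0, 0, 0, 0],
    [-1, 0, 0, 0, 0, 0, 0],
    [-1, 0, 0, 0, 0, 0, 0],
    [-1, 0, 0, 0, 0, 0, 0],
    [-1, 0, 0, 0, 0, 0, 0],
  ],
  squeeze=30,
)

```text
time_s: 6.85
eef_pos: [0.3818, -0.2403, 0.0923]
eef_rot: [[-0.206, 0.979, 0.001], [0.979, 0.206, -0.001], [-0.001, 0.001, -1.0]]
ft_force: [0.9, -0.1, 0.6]
finger_gap: 0.0003
```

```bash
python3 - <<'E'
import numpy as np
ph=np.arange(0.052,1.90,0.06);R=.192/.025
print([(round(a,2),round(b,2)) for a,b in zip(R*-np.diff(np.cos(ph)),-R*np.diff(np.sin(ph)))],ph[-1])
E
```

```text
[(np.float64(0.04), np.float64(-0.46)), (np.float64(0.07), np.float64(-0.46)), (np.float64(0.09), np.float64(-0.45)), (np.float64(0.12), np.float64(-0.45)), (np.float64(0.15), np.float64(-0.44)), (np.float64(0.17), np.float64(-0.43)), (np.float64(0.2), np.float64(-0.42)), (np.float64(0.22), np.float64(-0.4)), (np.float64(0.25), np.float64(-0.39)), (np.float64(0.27), np.float64(-0.37)), (np.float64(0.29), np.float64(-0.36)), (np.float64(0.31), np.float64(-0.34)), (np.float64(0.33), np.float64(-0.32)), (np.float64(0.35), np.float64(-0.3)), (np.float64(0.37), np.float64(-0.28)), (np.float64(0.38), np.float64(-0.26)), (np.float64(0.4), np.float64(-0.23)), (np.float64(0.41), np.float64(-0.21)), (np.float64(0.42), np.float64(-0.18)), (np.float64(0.43), np.float64(-0.16)), (np.float64(0.44), np.float64(-0.13)), (np.float64(0.45), np.float64(-0.1)), (np.float64(0.45), np.float64(-0.08)), (np.float64(0.46), np.float64(-0.05)), (np.float64(0.46), np.float64(-0.02)), (np.float64(0.46), np.float64(0.01)), (np.float64(0.46), np.float64(0.03)), (np.float64(0.46), np.float64(0.06)), (np.float64(0.45), np.float64(0.09)), (np.float64(0.45), np.float64(0.11))] 1.8519999999999999
```

The fingers closed fully, so the bar isn't between the pads. I'll look before moving.

```bash
python3 - <<'E'
from h import *
np.set_printoptions(precision=4,suppress=True)
s=sensors.state();print(s['eef_pos'],s['ft_force'],s['finger_gap'])
F={n:vision.grab_frame(n) for n in('wrist','scene','side')}
sc=F['scene']['image'][90:240,130:290];sd=F['side']['image'][90:240,270:430]
top=np.hstack([cv2.resize(sc,None,fx=2.4,fy=2.4),cv2.resize(sd,None,fx=2.4,fy=2.4)])
cv2.imwrite('pics/c3.png',top[:,:,::-1]);save(F['wrist'],'w3.png')
for n in F:
    f=F[n];m=mark(f,'cover_handle')
    print(n,[(x,q,depthpt(f,x)) for x,q in m[:1]])
E
```

```text
[ 0.3818 -0.2403  0.0923] [ 0.8936 -0.129   0.5589] 0.0002865584220851851
wrist []
scene [(array([233.688, 139.902]), 0.92, array([ 0.3901, -0.2395,  0.1065]))]
side [(array([381.808, 161.616]), 0.67, array([ 0.3806, -0.2284,  0.1136]))]
```

View pics/c3.png

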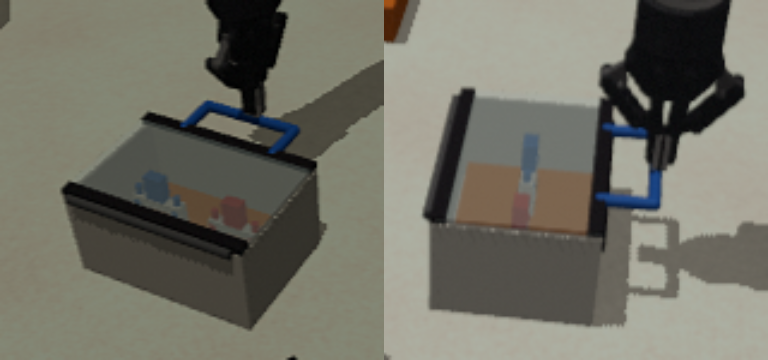

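View pics/w3.png

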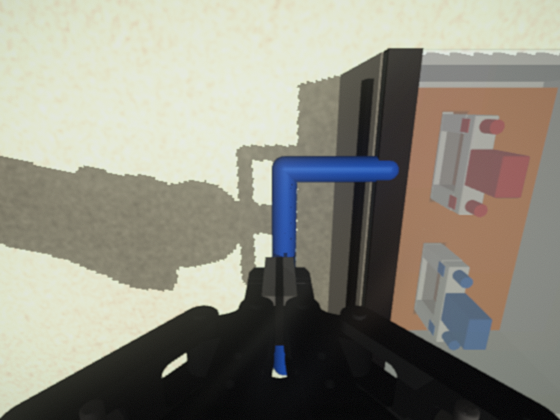

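The closed fingertips are centred over the bar and seem to be resting at its top: tips at scene-crop (255,113), side-crop (660,165). I'll measure bar and tip heights now.

```bash
python3 - <<'E'
from h import *
np.set_printoptions(precision=4,suppress=True)
s=sensors.state();p=np.array(s['eef_pos']);T=np.array(s['eef_rot'])
def cloud(f):
    c,r=np.meshgrid(np.arange(560),np.arange(420));d=np.stack([(c-f['cx'])/f['fx'],(r-f['cy'])/f['fy'],np.ones_like(c)],-1)
    R=np.array(f['R']);return (d*f['depth'][...,None]-np.array(f['t']))@R
for n in('wrist','scene','side'):
    f=vision.grab_frame(n);h=cv2.cvtColor(f['image'],cv2.COLOR_RGB2HSV);P=cloud(f);q=(P-p)@T
    m=(h[...,0]>100)&(h[...,0]<130)&(h[...,1]>130)&(h[...,2]>50)&(f['depth']>0)&(abs(q[...,1])<.02)&(P[...,2]>.07)&(P[...,2]<.14)&(abs(q[...,0])<.06)
    Q=P[m];qq=q[m];print(n,'bar',len(Q),np.percentile(Q[:,2],[2,50,98]),'tool y',np.percentile(qq[:,1],[2,50,98]),'x',qq[:,0].min(),qq[:,0].max())
    k=(h[...,2]<60)&(abs(q[...,0])<.013)&(abs(q[...,1])<.03)&(f['depth']>0)&(P[...,2]>.07)&(P[...,2]<.2)
    Q=P[k];print('  finger',len(Q),np.sort(Q[:,2])[:8] if len(Q) else '')
    # where TCP and bar centre project
    print('  TCP px',proj(f,p),'tip+19',proj(f,p-.019*T[:,2]))
E
```

```text
wrist bar 3208 [0.1084 0.1114 0.113 ] tool y [-0.0043  0.0021  0.0188] x -0.059967017894125556 0.0560599480711623
  finger 13311 [0.1154 0.1155 0.116  0.1163 0.1163 0.1167 0.1167 0.1168]
  TCP px [281.9363 255.3584] tip+19 [282.2041 271.9247]
scene bar 122 [0.1058 0.1098 0.1131] tool y [0.0005 0.0066 0.0176] x -0.059558117109216456 0.057022349429096286
  finger 273 [0.103  0.1037 0.1042 0.1047 0.1054 0.1054 0.1061 0.1061]
  TCP px [236.2216 143.0515] tip+19 [235.6259 136.9753]
side bar 116 [0.1051 0.1116 0.1155] tool y [-0.004   0.0028  0.0193] x -0.05919880180088782 0.05756687801280057
  finger 416 [0.1161 0.1167 0.1169 0.1173 0.1183 0.1186 0.119  0.1204]
  TCP px [381.3843 166.6722] tip+19 [382.4455 159.6163]
```

move_arm(
  targets=[
    [-1, 0, 0, -0.8, 0, 0, 0],
    [-1, 0, 0, -0.8, 0, 0, 0],
    [-1, 0, 0, -0.8, 0, 0, 0],
    [-1, 0, 0, 0, 0, 0, 0],
    [-1, 0, 0, 0, 0, 0, 0],
  ],
)

```text
time_s: 7.8
eef_pos: [0.381, -0.2397, 0.1515]
eef_rot: [[-0.206, 0.979, -0.001], [0.979, 0.206, 0.0], [0.0, -0.001, -1.0]]
ft_force: [0.0, 0.2, -0.8]
finger_gap: -0.0003
```

```bash
cat >> h.py <<'E'
def cloud(f):
    c,r=np.meshgrid(np.arange(560),np.arange(420));d=np.stack([(c-f['cx'])/f['fx'],(r-f['cy'])/f['fy'],np.ones_like(c)],-1)
    return (d*f['depth'][...,None]-np.array(f['t']))@np.array(f['R'])
E
python3 - <<'E'
from h import *
np.set_printoptions(precision=4,suppress=True)
s=sensors.state();p=np.array(s['eef_pos']);T=np.array(s['eef_rot']);print(p,s['finger_gap'],manip.hold_point_z)
ims=[]
for n in('wrist','scene','side'):
    f=vision.grab_frame(n);h=cv2.cvtColor(f['image'],cv2.COLOR_RGB2HSV);P=cloud(f);q=(P-p)@T
    m=(h[...,0]>100)&(h[...,0]<130)&(h[...,1]>130)&(h[...,2]>50)&(f['depth']>0)&(abs(q[...,1])<.02)&(P[...,2]>.07)&(P[...,2]<.14)&(abs(q[...,0])<.05)
    qq=q[m];print(n,'bar',m.sum(),np.percentile(P[m][:,2],[2,50,98]),'tool y',np.percentile(qq[:,1],[2,50,98]))
    k=(h[...,2]<60)&(np.hypot(q[...,0],q[...,1])<.03)&(f['depth']>0)&(P[...,2]>.13)
    i=np.argsort(P[...,2][k])[:8];print('  finger q',q[k][i].tolist()[:4])
    a=proj(f,p);print('  TCP px',a)
    if n!='wrist':
        c,r=a.astype(int);ims.append(cv2.resize(f['image'][r-35:r+35,c-40:c+40],None,fx=5,fy=5,interpolation=cv2.INTER_NEAREST))
        cv2.drawMarker(ims[-1],(int((a[0]-c+40)*5),int((a[1]-r+35)*5)),(0,255,0),0,16,1)
cv2.imwrite('pics/c4.png',np.hstack(ims)[:,:,::-1])
E
```

```text
[ 0.381  -0.2397  0.1515] -0.0002896178032185937 0.0187
wrist bar 1701 [0.1091 0.1114 0.1131] tool y [-0.0036  0.0016  0.0169]
  finger q [[0.010266586626673896, 0.0036028968879173538, -0.023597568140289366], [0.01044353123499487, 0.002651720559156344, -0.023970723082158342], [0.01047479638185767, -0.0006314589801975314, -0.024044420983014146], [0.010495504093835937, -0.0025060754849650503, -0.02409248554773037]]
  TCP px [281.9241 255.3415]
scene bar 91 [0.1052 0.1102 0.1132] tool y [0.0003 0.0065 0.0121]
  finger q [[0.0036703969813907437, 0.005568389717930825, -0.01938614707093052], [0.007052457793571457, 0.006164911070251375, -0.02058209773423406], [-0.004253795764600693, 0.00667755864430747, -0.020767498446329555], [-0.0008446075293126085, 0.007279007936006376, -0.021966257808831983]]
  TCP px [234.5571 123.3533]
side bar 118 [0.1105 0.1129 0.1156] tool y [-0.0045  0.0002  0.0048]
  finger q [[0.006864997299528221, -0.0014265690684920319, -0.022475477823973286], [0.010495435760977615, -0.0032035865609179558, -0.02501728184969329], [0.011008006421554811, -0.005192664780926563, -0.025554541988534824], [0.01102432023004375, -0.007215696412872913, -0.02577276857913185]]
  TCP px [385.0075 144.1095]
```

View pics/c4.png

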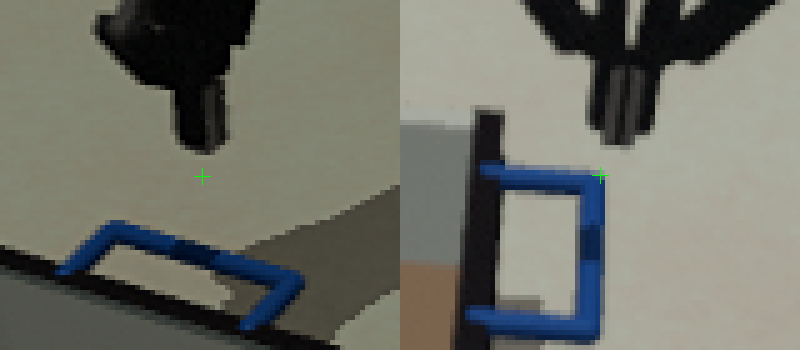

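All three cameras place the real fingertips about 18 mm above the reported TCP (marker at crop (202,177), tips at (205,152); side marker (600,176), tips (620,145)). That contradicts the interface text, so I'll measure the true tip offset properly.

```bash
python3 - <<'E'
from h import *
np.set_printoptions(precision=4,suppress=True)
s=sensors.state();p=np.array(s['eef_pos']);T=np.array(s['eef_rot'])
print('joints',np.array(s['joints']))
for n in('wrist','scene','side'):
    f=vision.grab_frame(n);P=cloud(f);q=(P-p)@T
    k=(np.hypot(q[...,0],q[...,1])<.04)&(f['depth']>0)&(P[...,2]>.128)&(q[...,2]>-.045)
    Q=q[k];print(n,len(Q),'z top',np.sort(Q[:,2])[-12:],'\n  x',np.percentile(Q[:,0],[3,50,97]),'y',np.percentile(Q[:,1],[3,50,97]))
    # silhouette tip: lowest pixel rows of the finger mask
    rr,cc=np.where(k);i=rr>=(rr.max()-1) if n!='wrist' else rr<=rr.min()+1
    print('  tip px',cc[i].mean(),rr[i].mean(),q[rr[i],cc[i]].mean(0),' proj(0,0,-.018)',proj(f,p-T[:,2]*.018))
E
```

```text
joints [ 0.7397  0.41   -0.3109  2.0451  0.1865  0.7156  0.519 ]
wrist 1264 z top [-0.0245 -0.0244 -0.0244 -0.0244 -0.0243 -0.0241 -0.0241 -0.0241 -0.024
 -0.0238 -0.0237 -0.0232] 
  x [0.0063 0.0103 0.0113] y [-0.0143 -0.0017  0.0109]
  tip px 278.5 257.5 [ 0.0108 -0.0018 -0.0252]  proj(0,0,-.018) [282.1235 270.9628]
scene 81 z top [-0.0256 -0.0242 -0.0232 -0.0231 -0.0231 -0.0229 -0.0227 -0.0216 -0.0212
 -0.021  -0.0201 -0.0196] 
  x [-0.0058  0.0068  0.0115] y [-0.0036  0.0081  0.0153]
  tip px 233.83333333333334 117.33333333333333 [ 0.0039  0.007  -0.0228]  proj(0,0,-.018) [234.1142 117.3406]
side 107 z top [-0.028  -0.0278 -0.0274 -0.0272 -0.0263 -0.0259 -0.0257 -0.0251 -0.0248
 -0.0243 -0.0236 -0.0231] 
  x [0.0033 0.0077 0.0121] y [-0.0149 -0.0018  0.011 ]
  tip px 387.7692307692308 136.46153846153845 [ 0.0087 -0.0024 -0.026 ]  proj(0,0,-.018) [386.1621 137.3335]
```

move_arm(
  targets=[
    [-0.15, 0, 0.12, 0, 0, 0, 0],
    [-0.15, 0, 0, 0, 0, 0, 0],
    [-0.15, 0, 0, 0, 0, 0, 0],
    [-0.15, 0, 0, 0.8, 0, 0, 0],
    [-0.15, 0, 0, 0.8, 0, 0, 0],
    [-0.15, 0, 0, 0.8, 0, 0, 0],
    [-0.15, 0, 0, 0.75, 0, 0, 0],
    [-0.15, 0, 0, 0, 0, 0, 0],
    [-1, 0, 0, 0, 0, 0, 0],
    [-1, 0, 0, 0, 0, 0, 0],
    [-1, 0, 0, 0, 0, 0, 0],
    [-1, 0, 0, 0, 0, 0, 0],
  ],
  squeeze=30,
)

```text
time_s: 9.3
eef_pos: [0.384, -0.2397, 0.0736]
eef_rot: [[-0.206, 0.979, -0.0], [0.979, 0.206, -0.001], [-0.001, -0.0, -1.0]]
ft_force: [-2.2, -1.1, 1.0]
finger_gap: 0.0107
```

Gripped, with a gap of 10.7 mm on the 12 mm bar. Now the arc, in parts.

move_arm(
  targets=[
    [-1, 0, 0.02, -0.46, 0, 0, 0],
    [-1, 0, 0.05, -0.46, 0, 0, 0],
    [-1, 0, 0.08, -0.45, 0, 0, 0],
    [-1, 0, 0.11, -0.45, 0, 0, 0],
    [-1, 0, 0.14, -0.44, 0, 0, 0],
    [-1, 0, 0.17, -0.43, 0, 0, 0],
    [-1, 0, 0.2, -0.42, 0, 0, 0],
    [-1, 0, 0.22, -0.4, 0, 0, 0],
    [-1, 0, 0.25, -0.39, 0, 0, 0],
    [-1, 0, 0.27, -0.37, 0, 0, 0],
  ],
)

```text
time_s: 10.3
eef_pos: [0.4161, -0.2328, 0.1793]
eef_rot: [[-0.204, 0.979, -0.011], [0.979, 0.204, -0.001], [0.001, -0.011, -1.0]]
ft_force: [-8.1, -2.8, -0.3]
finger_gap: 0.0108
```

```bash
python3 - <<'E'
from h import *
np.set_printoptions(precision=4,suppress=True)
s=sensors.state();print(s['eef_pos'],s['ft_force'],s['finger_gap'])
obs=[]
for n in('wrist','scene','side'):
    f=vision.grab_frame(n);m=mark(f,'cover_handle')
    if m: print(n,m[0],depthpt(f,m[0][0]));obs.append((f,m[0][0]))
if len(obs)>1:print(tri(obs))
E
```

```text
[ 0.4161 -0.2328  0.1793] [-8.1028 -2.8401 -0.2543] 0.010784582947274546
wrist (array([277.704, 291.9  ]), 0.88) [ 0.4147 -0.2346  0.2144]
scene (array([223.104, 108.192]), 0.9) [ 0.4296 -0.2226  0.222 ]
side (array([373.8  , 117.684]), 0.6) [ 0.4096 -0.2266  0.2173]
(array([ 0.4138, -0.2389,  0.2092]), [np.float64(0.001872527159885176), np.float64(0.0006230791437662928), np.float64(0.0020351046316081983)])
```

move_arm(
  targets=[
    [-1, 0, 0.25, -0.37, 0, 0, 0],
    [-1, 0, 0.29, -0.36, 0, 0, 0],
    [-1, 0, 0.31, -0.34, 0, 0, 0],
    [-1, 0, 0.33, -0.32, 0, 0, 0],
    [-1, 0, 0.35, -0.3, 0, 0, 0],
    [-1, 0, 0.37, -0.27, 0, 0, 0],
    [-1, 0, 0.38, -0.25, 0, 0, 0],
    [-1, 0, 0.4, -0.23, 0, 0, 0],
    [-1, 0, 0.41, -0.21, 0, 0, 0],
    [-1, 0, 0.42, -0.18, 0, 0, 0],
  ],
)

```text
time_s: 11.6
eef_pos: [0.5041, -0.2146, 0.2521]
eef_rot: [[-0.204, 0.979, -0.006], [0.979, 0.204, -0.002], [-0.001, -0.007, -1.0]]
ft_force: [-8.1, -1.5, 10.8]
finger_gap: 0.0104
```

```bash
python3 - <<'E'
from h import *
np.set_printoptions(precision=4,suppress=True)
s=sensors.state();print(s['eef_pos'],s['ft_force'],s['finger_gap'],np.array(s['joints']))
obs=[]
for n in('wrist','scene','side'):
    f=vision.grab_frame(n);m=mark(f,'cover_handle')
    if m: print(n,m[0],depthpt(f,m[0][0]));obs.append((f,m[0][0]))
if len(obs)>1:print(tri(obs))
E
```

```text
[ 0.5041 -0.2146  0.2521] [-8.0597 -1.4501 10.8307] 0.010418988578554299 [ 0.5832  0.4349 -0.3337  1.65    0.1609  1.0888  0.4086]
wrist (array([276.08, 291.48]), 0.8) [ 0.5019 -0.2173  0.2855]
side (array([333.424,  83.202]), 0.86) [ 0.4938 -0.2062  0.2886]
(array([ 0.5003, -0.2215,  0.2797]), [np.float64(0.0023623752927291923), np.float64(0.0023623752927292925)])
```

move_arm(
  targets=[
    [-1, 0, 0.42, -0.2, 0, 0, 0],
    [-1, 0, 0.43, -0.18, 0, 0, 0],
    [-1, 0, 0.44, -0.15, 0, 0, 0],
    [-1, 0, 0.45, -0.12, 0, 0, 0],
    [-1, 0, 0.45, -0.09, 0, 0, 0],
    [-1, 0, 0.46, -0.06, 0, 0, 0],
    [-1, 0, 0.45, -0.02, 0, 0, 0],
    [-1, 0, 0.4, 0.0, 0, 0, 0],
  ],
)

```text
time_s: 12.7
eef_pos: [0.5897, -0.1965, 0.2669]
eef_rot: [[-0.205, 0.979, -0.011], [0.979, 0.205, 0.0], [0.002, -0.011, -1.0]]
ft_force: [-3.6, -2.8, -19.7]
finger_gap: 0.0104
```

```bash
python3 - <<'E'
from h import *
np.set_printoptions(precision=4,suppress=True)
s=sensors.state();print(s['eef_pos'],s['ft_force'],s['finger_gap'],np.array(s['joints']))
obs=[]
for n in('wrist','scene','side'):
    f=vision.grab_frame(n);m=mark(f,'cover_handle')
    if m: print(n,m[0],depthpt(f,m[0][0]));obs.append((f,m[0][0]))
if len(obs)>1:print(tri(obs))
E
```

```text
[ 0.5897 -0.1965  0.2669] [ -3.6359  -2.8143 -19.7079] 0.010373164246985688 [ 0.4747  0.5479 -0.3263  1.4091  0.1807  1.2247  0.3361]
scene (array([168.896, 114.996]), 0.74) [ 0.603  -0.1856  0.2982]
side (array([289.184,  76.902]), 0.79) [ 0.5795 -0.1875  0.2953]
(array([ 0.5875, -0.2089,  0.2831]), [np.float64(0.0004460877251993633), np.float64(0.00044608772519930275)])
```

move_arm(
  targets=[
    [-1, 0, 0.3, 0.15, 0, 0, 0],
    [-1, 0, 0.3, 0.12, 0, 0, 0],
    [-1, 0, 0.3, 0.08, 0, 0, 0],
    [-1, 0, 0.2, 0.06, 0, 0, 0],
    [-1, 0, 0.15, 0.04, 0, 0, 0],
    [-1, 0, 0, 0, 0, 0, 0],
  ],
)

```text
time_s: 13.6
eef_pos: [0.6083, -0.1928, 0.2644]
eef_rot: [[-0.201, 0.979, -0.033], [0.98, 0.201, -0.006], [0.001, -0.033, -0.999]]
ft_force: [-37.0, -2.7, 14.7]
finger_gap: 0.0104
```

The cover is hard on its stop: −37 N along x, and the travel works out to about 1.75 rad. Backing the push off, releasing and rising clear.

move_arm(
  targets=[
    [-1, 0, -0.25, 0, 0, 0, 0],
    [-0.15, 0, 0, 0, 0, 0, 0],
    [-0.15, 0, 0, 0, 0, 0, 0],
    [-0.15, 0, 0, 0, 0, 0, 0],
    [-0.15, 0, 0, -0.6, 0, 0, 0],
    [-0.15, 0, 0, -0.8, 0, 0, 0],
    [-0.15, 0, 0, -0.9, 0, 0, 0],
    [-0.15, 0, 0, -0.9, 0, 0, 0],
    [-0.15, 0, -1, -0.3, 0, 0, 0],
    [-0.15, 0, -1, 0, 0, 0, 0],
    [-0.15, 0, -1, 0, 0, 0, 0],
    [-0.15, 0, -1, 0, 0, 0, 0],
    [-0.15, 0, -1, 0, 0, 0, 0],
    [-0.15, 0, -1, 0, 0, 0, 0],
    [-0.15, 0, 0, 0, 0, 0, 0],
  ],
)

```text
time_s: 15.1
eef_pos: [0.4715, -0.2216, 0.3511]
eef_rot: [[-0.204, 0.979, 0.009], [0.979, 0.205, -0.003], [-0.005, 0.008, -1.0]]
ft_force: [0.9, -0.4, 1.0]
finger_gap: 0.0365
```

```bash
python3 - <<'E'
from h import *
np.set_printoptions(precision=4,suppress=True)
s=sensors.state();p=np.array(s['eef_pos']);T=np.array(s['eef_rot']);print(p,T,s['ft_force'],s['finger_gap'])
F={n:vision.grab_frame(n) for n in('wrist','scene','side')}
top=np.hstack([cv2.resize(F['scene']['image'][60:240,110:290],None,fx=2.2,fy=2.2),cv2.resize(F['side']['image'][40:220,230:410],None,fx=2.2,fy=2.2)])
cv2.imwrite('pics/c5.png',top[:,:,::-1]);save(F['wrist'],'w5.png')
for l in ['cover_handle','cover_hinge','blue_cell','blue_cell_window','red_cell']:
    obs=[]
    for n in F:
        m=mark(F[n],l)
        for x,sc in m[:1]: print(l,n,x,round(sc,2),depthpt(F[n],x))
        if m and m[0][1]>.5: obs.append((F[n],m[0][0]))
    if len(obs)>=2: print('   tri',*tri(obs))
# coloured tab points
for n in F:
    f=F[n];h=cv2.cvtColor(f['image'],cv2.COLOR_RGB2HSV);P=cloud(f)
    for nm,m in {'blue':(h[...,0]>95)&(h[...,0]<130),'red':(h[...,0]>165)|(h[...,0]<6)}.items():
        k=m&(h[...,1]>70)&(h[...,2]>40)&(f['depth']>0)&(np.hypot(P[...,0]-.495,P[...,1]+.215)<.09)&(P[...,2]>.05)&(P[...,2]<.105)
        Q=P[k]
        if len(Q)<5: continue
        zt=np.percentile(Q[:,2],97);t=Q[Q[:,2]>zt-.004];print(n,nm,len(Q),'ztop',zt,'top mean',t.mean(0),len(t))
E
```

```text
[ 0.4715 -0.2216  0.3511] [[-0.2045  0.9788  0.0087]
 [ 0.9789  0.2045 -0.0032]
 [-0.0049  0.0079 -1.    ]] [ 0.9433 -0.3691  1.006 ] 0.036462252761076695
cover_handle wrist [466.816 224.7  ] 0.71 [ 0.6038 -0.1974  0.2938]
cover_handle scene [160.216 119.406] 0.62 [ 0.6153 -0.1989  0.2897]
cover_handle side [155.512 257.712] 0.67 [0.6486 0.2379 0.1713]
   tri [ 0.6745 -0.0646  0.2075] [np.float64(0.1516998264394136), np.float64(0.14461680520238088), np.float64(0.26554874486110647)]
cover_hinge wrist [358.288 176.484] 0.71 [ 0.5718 -0.2077  0.1059]
cover_hinge scene [187.992 182.49 ] 0.66 [ 0.5816 -0.2035  0.1077]
cover_hinge side [299.6   155.316] 0.84 [ 0.5762 -0.2535  0.0641]
   tri [ 0.5703 -0.2133  0.0947] [np.float64(0.006102021420050274), np.float64(0.003942522200370914), np.float64(0.007569687232142647)]
blue_cell wrist [293.216 192.192] 0.75 [ 0.4996 -0.2554  0.0615]
blue_cell scene [229.992 195.51 ] 0.28 [ 0.5489 -0.1035  0.0997]
blue_cell side [327.208 176.4  ] 0.66 [ 0.4823 -0.1644  0.0916]
   tri [ 0.5073 -0.2672  0.0106] [np.float64(0.002441367501978328), np.float64(0.002441367501978348)]
blue_cell_window wrist [296.688 194.502] 0.78 [ 0.5047 -0.2566  0.066 ]
red_cell wrist [297.696 130.914] 0.78 [ 0.4847 -0.1691  0.0912]
red_cell scene [231.728 202.188] 0.48 [ 0.5464 -0.1033  0.0775]
wrist blue 207 ztop 0.09301391359075127 top mean [ 0.5067 -0.2674  0.0917] 155
wrist red 269 ztop 0.09303756013632805 top mean [ 0.4867 -0.1736  0.0916] 192
scene red 104 ztop 0.09221662941804734 top mean [ 0.49   -0.1714  0.0906] 37
side blue 108 ztop 0.0943777895105735 top mean [ 0.5061 -0.2665  0.0927] 40
side red 94 ztop 0.09446861284599861 top mean [ 0.4859 -0.1737  0.0927] 39
```

View pics/w5.png

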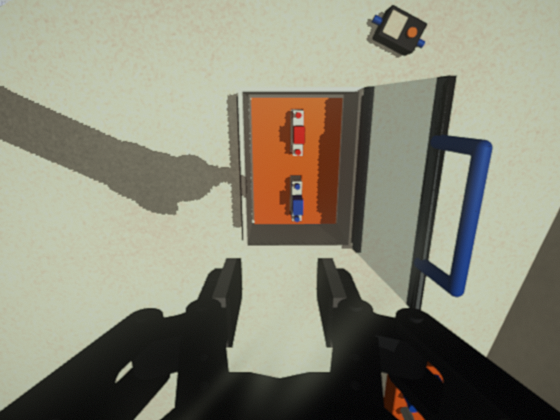

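View pics/c5.png

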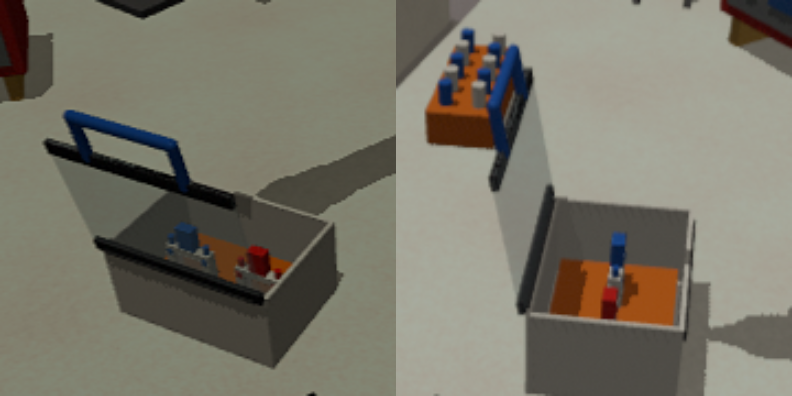

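The cover stands open past upright. Blue tab top is at (0.507,−0.267,0.0925), red at (0.487,−0.173), 96 mm apart as they should be (wrist pixels (297,200) and (298,135)). Moving over the blue tab.

move_arm(
  targets=[
    [-0.15, -0.5, 0.27, 0.5, 0.05, 0.03, 0],
    [-0.15, -0.5, 0.27, 1, 0, 0, 0],
    [-0.15, -0.5, 0.27, 1, 0, 0, 0],
    [-0.15, -0.57, 0.27, 1, 0, 0, 0],
    [-0.15, 0, 0, 1, 0, 0, 0],
    [-0.15, 0, 0, 1, 0, 0, 0],
    [-0.15, 0, 0, 1, 0, 0, 0],
    [-0.15, 0, 0, 1, 0, 0, 0],
    [-0.15, 0, 0, 1, 0, 0, 0],
    [-0.15, 0, 0, 0.7, 0, 0, 0],
    [-0.15, 0, 0, 0, 0, 0, 0],
    [-0.15, 0, 0, 0, 0, 0, 0],
  ],
)

```text
time_s: 17.2
eef_pos: [0.5063, -0.2657, 0.1172]
eef_rot: [[-0.206, 0.979, -0.008], [0.979, 0.206, 0.003], [0.004, -0.007, -1.0]]
ft_force: [0.7, -0.3, -0.2]
finger_gap: 0.036
```

```bash
cat > chk.py <<'E'
from h import *
np.set_printoptions(precision=4,suppress=True)
s=sensors.state();p=np.array(s['eef_pos']);T=np.array(s['eef_rot']);print(s['time_s'],p,T,s['ft_force'],s['finger_gap'])
F={n:vision.grab_frame(n) for n in('wrist','scene','side')}
for n in F:
    f=F[n];h=cv2.cvtColor(f['image'],cv2.COLOR_RGB2HSV);P=cloud(f);q=(P-p)@T
    k=(h[...,0]>95)&(h[...,0]<130)&(h[...,1]>70)&(h[...,2]>40)&(f['depth']>0)&(np.hypot(P[...,0]-.5067,P[...,1]+.267)<.05)&(P[...,2]>.05)&(P[...,2]<.105)
    Q=P[k]
    if len(Q)>4:
        zt=np.percentile(Q[:,2],97);t=k&(P[...,2]>zt-.004);print(n,len(Q),'ztop',zt,'top',P[t].mean(0),'tool',q[t].mean(0),np.percentile(q[t][:,1],[3,97]),t.sum())
    k=(f['depth']>0)&(abs(q[...,0])<.02)&(abs(q[...,1])<.045)&(q[...,2]<-.012)&(q[...,2]>-.05)
    Q=q[k]
    if len(Q)>4:print('   fingers',np.percentile(Q,[2,50,98],axis=0).tolist())
save(F['wrist'],'w6.png')
E
python3 chk.py
```

```text
17.2 [ 0.5063 -0.2657  0.1172] [[-0.2059  0.9785 -0.0079]
 [ 0.9786  0.206   0.0029]
 [ 0.0045 -0.0071 -1.    ]] [ 0.6645 -0.3274 -0.1662] 0.03604693514411722
wrist 849 ztop 0.0928079102909955 top [ 0.5075 -0.2668  0.0917] tool [-0.0014  0.0011  0.0255] [-0.0048  0.007 ] 647
   fingers [[-0.009685845145562585, -0.03253921940642369, -0.04949648569479143], [0.007003826511855346, 0.0161888034652646, -0.03914636758414716], [0.011258584979556924, 0.02910235981131426, -0.024000408937898683]]
   fingers [[-0.0004902965016220584, -0.029234191415511885, -0.04937289308987121], [0.0074671633853494995, -0.01825305622962159, -0.038324757133713194], [0.012220672410051125, -0.01585380792166812, -0.02424258737458792]]
side 104 ztop 0.09457119690897893 top [ 0.5061 -0.2651  0.0929] tool [0.0005 0.0001 0.0244] [-0.0058  0.0059] 30
   fingers [[-0.007354393700801538, -0.033209560180950386, -0.04913834192148411], [0.007066014567305991, 0.015959326199027672, -0.039037020779884544], [0.011869671185630148, 0.028610613478272613, -0.026371941166879267]]
```

move_arm(
  targets=[
    [-0.15, 0, 0.1, 0, -0.05, -0.03, 0],
    [-0.15, 0, 0, 0.75, 0, 0, 0],
    [-0.15, 0, 0, 0.75, 0, 0, 0],
    [-0.15, 0, 0, 0.75, 0, 0, 0],
    [-0.15, 0, 0, 0.65, 0, 0, 0],
    [-0.15, 0, 0, 0, 0, 0, 0],
    [-1, 0, 0, 0, 0, 0, 0],
    [-1, 0, 0, 0, 0, 0, 0],
    [-1, 0, 0, 0, 0, 0, 0],
    [-1, 0, 0, 0, 0, 0, 0],
  ],
  squeeze=40,
)

```text
time_s: 18.35
eef_pos: [0.5093, -0.2654, 0.0457]
eef_rot: [[-0.206, 0.979, 0.002], [0.979, 0.206, -0.001], [-0.001, 0.002, -1.0]]
ft_force: [-0.1, -0.3, 3.3]
finger_gap: 0.0135
```

Gripped, gap 13.5 mm. Lifting straight up.

move_arm(
  targets=[
    [-1, 0, 0, -0.3, 0, 0, 0],
    [-1, 0, 0, -0.5, 0, 0, 0],
    [-1, 0, 0, -0.6, 0, 0, 0],
    [-1, 0, 0, -0.6, 0, 0, 0],
    [-1, 0, 0, -0.7, 0, 0, 0],
    [-1, 0, 0, -0.7, 0, 0, 0],
    [-1, 0, 0, -0.7, 0, 0, 0],
    [-1, 0, 0, -0.7, 0, 0, 0],
    [-1, 0, 0, -0.7, 0, 0, 0],
    [-1, 0, 0, -0.5, 0, 0, 0],
    [-1, 0, 0, 0, 0, 0, 0],
  ],
)

```text
time_s: 19.45
eef_pos: [0.5095, -0.2655, 0.1968]
eef_rot: [[-0.206, 0.979, 0.004], [0.979, 0.206, -0.002], [-0.003, 0.004, -1.0]]
ft_force: [0.8, 0.9, -0.8]
finger_gap: 0.0133
```

```bash
python3 - <<'E'
from h import *
np.set_printoptions(precision=4,suppress=True)
s=sensors.state();p=np.array(s['eef_pos']);T=np.array(s['eef_rot']);print(s['time_s'],p,s['ft_force'],s['finger_gap'])
F={n:vision.grab_frame(n) for n in('scene','side')}
for l in ['blue_cell','blue_cell_window','lens','focus','camera_stand']:
    obs=[]
    for n in F:
        m=mark(F[n],l)
        for x,sc in m[:1]: print(l,n,x,round(sc,2),depthpt(F[n],x));obs.append((F[n],x))
    if len(obs)>=2: print('   tri',*tri(obs))
# target ring ellipse on the base (z=.008), base plate edges, lens/head
for n in F:
    f=F[n];h=cv2.cvtColor(f['image'],cv2.COLOR_RGB2HSV);P=cloud(f)
    k=((h[...,0]>95)&(h[...,0]<130)&(h[...,1]>100)&(f['depth']>0)&(np.hypot(P[...,0]-.53,P[...,1]-.27)<.05)&(P[...,2]<.03)).astype(np.uint8)
    cs=max(cv2.findContours(k,cv2.RETR_EXTERNAL,cv2.CHAIN_APPROX_NONE)[0],key=len)
    e=cv2.fitEllipse(cs);print(n,'target',e[0],e[1],atz(f,e[0],.008),P[k>0].mean(0))
    g=(h[...,1]<60)&(f['depth']>0)&(P[...,2]>.004)&(P[...,2]<.013)&(np.hypot(P[...,0]-.62,P[...,1]-.24)<.24)&(h[...,2]<140)
    Q=P[g][:,:2].astype(np.float32);print(n,'plate',cv2.minAreaRect(Q),len(Q))
    b=(h[...,2]<50)&(f['depth']>0)&(P[...,2]>.1)&(P[...,2]<.26)&(np.hypot(P[...,0]-.70,P[...,1]-.22)<.12)
    Q=P[b];print(n,'head',len(Q),np.percentile(Q,[1,50,99],axis=0).tolist())
save(F['scene'],'s7.png');save(F['side'],'d7.png')
im=np.hstack([cv2.resize(F['scene']['image'][240:400,250:420],(382,360)),cv2.resize(F['side']['image'][170:380,90:270],(309,360))])
cv2.imwrite('pics/c7.png',im[:,:,::-1])
E
```

```text
19.45 [ 0.5095 -0.2655  0.1968] [ 0.8103  0.9408 -0.8419] 0.013310994002576643
blue_cell scene [186.424 140.196] 0.77 [ 0.5937 -0.1599  0.2471]
blue_cell side [326.088 123.69 ] 0.57 [ 0.5865 -0.504   0.0019]
   tri [ 0.5186 -0.2632  0.1609] [np.float64(0.003121262999800423), np.float64(0.003121262999800405)]
blue_cell_window scene [188.272 125.202] 0.75 [ 0.5984 -0.1384  0.2916]
blue_cell_window side [337.4  115.29] 0.52 [ 0.5704 -0.5593  0.0008]
   tri [ 0.4966 -0.2738  0.1839] [np.float64(0.005656029913774926), np.float64(0.0056560299137749116)]
lens scene [341.376 286.02 ] 0.73 [0.6609 0.244  0.1889]
lens side [158.704 258.51 ] 0.67 [0.6476 0.232  0.1641]
   tri [0.6456 0.2364 0.1672] [np.float64(0.0016464963245367088), np.float64(0.001646496324536905)]
camera_stand scene [374.976 304.206] 0.73 [0.5374 0.2686 0.0075]
camera_stand side [221.424 356.496] 0.81 [0.5293 0.2722 0.0071]
   tri [ 0.5321  0.2674 -0.0008] [np.float64(0.0002400768575660204), np.float64(0.00024007685756604501)]
scene target (375.39483642578125, 302.5645446777344) (17.822721481323242, 22.191089630126953) [0.5339 0.2675 0.008 ] [0.5339 0.2675 0.0077]
scene plate ((0.6168135404586792, 0.14883500337600708), (0.28877267241477966, 0.30091825127601624), 75.6013412475586) 6628
scene head 2415 [[0.6598795011743145, 0.19591718118202422, 0.10907996397741339], [0.7145436595549607, 0.2337576444071157, 0.19664598144432247], [0.7741559803595179, 0.2557783385053157, 0.24324240327815874]]
side target (222.47633361816406, 352.5109558105469) (21.093082427978516, 25.256179809570312) [0.5308 0.2649 0.008 ] [0.5302 0.2657 0.0091]
side plate ((0.613922655582428, 0.1453348696231842), (0.29245975613594055, 0.30116015672683716), 75.80782318115234) 7132
side head 1680 [[0.6564977592574349, 0.19351832885320927, 0.14651207023727952], [0.7005948174219212, 0.24046201448113752, 0.19518526208418413], [0.7402161173107258, 0.2542570153120391, 0.20132742249039837]]
```

View pics/c7.png

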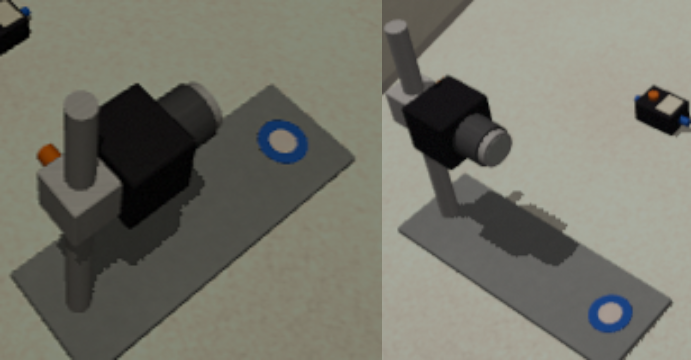

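The crops show the lens disc at side pixel ~(155,256) and the target ring at scene (375,303) and side (222,353). I still need the stand's yaw and the lens height more precisely.

```bash
python3 - <<'E'
from h import *
np.set_printoptions(precision=4,suppress=True)
tg=np.array([.532,.266])
for n in('scene','side'):
    f=vision.grab_frame(n);h=cv2.cvtColor(f['image'],cv2.COLOR_RGB2HSV);P=cloud(f)
    # coarse stand frame
    a=-.27;ux=np.array([np.cos(a),np.sin(a)]);uy=np.array([-ux[1],ux[0]])
    d=P[...,:2]-tg;X=d@ux;Y=d@uy
    g=(f['depth']>0)&(abs(P[...,2]-.008)<.004)&(X>-.06)&(X<.28)&(abs(Y)<.075)
    g=cv2.morphologyEx(g.astype(np.uint8),cv2.MORPH_OPEN,np.ones((3,3)))
    N,L,st,_=cv2.connectedComponentsWithStats(g);i=1+np.argmax(st[1:,4]);k=L==i
    xs=X[k];ys=Y[k]
    for sgn in(1,-1): # long edges: extreme Y per X bin
        b=[(x0,(sgn*ys[abs(xs-x0)<.004]).max()) for x0 in np.arange(-.03,.1,.01) if (abs(xs-x0)<.004).sum()>5]
        b=np.array(b);c=np.polyfit(b[:,0],sgn*b[:,1],1);print(n,'edge',sgn,'yaw',a+c[0],'off',c[1])
    print('  X range',np.percentile(xs,[.5,99.5]))
    t=(f['depth']>0)&(h[...,2]<70)&(P[...,2]>.185)&(P[...,2]<.212)&(X>.13)&(X<.26)&(abs(Y)<.045)
    Q=P[t];r=cv2.minAreaRect(Q[:,:2].astype(np.float32));print('  top',len(Q),np.percentile(Q[:,2],[10,50,90]),'Y',np.percentile(Y[t],[2,98]),r)
    le=(f['depth']>0)&(X>.105)&(X<.13)&(abs(Y)<.04)&(P[...,2]>.1)&(P[...,2]<.24)
    if le.sum()>5: print('  lens',le.sum(),'X',np.median(X[le]),'Y',np.percentile(Y[le],[2,50,98]),'z',np.percentile(P[le][:,2],[2,50,98]))
E
```

```text
scene edge 1 yaw -0.25016712784736506 off 0.05114095396618163
scene edge -1 yaw -0.0736096879787253 off -0.04766347271164983
  X range [-0.0359  0.2605]
  top 1820 [0.1886 0.1975 0.199 ] Y [-0.0203  0.0352] ((0.7175338864326477, 0.22117722034454346), (0.059625864028930664, 0.12160941958427429), 75.24652099609375)
  lens 99 X 0.12445526242155819 Y [-0.0089  0.0115  0.0238] z [0.1713 0.1851 0.1899]
side edge 1 yaw -0.24656317175033338 off 0.04914647454369943
side edge -1 yaw -0.24600523891055687 off -0.05087484945613989
  X range [-0.0403  0.2558]
  top 1386 [0.1891 0.1983 0.2004] Y [-0.023   0.0324] ((0.7060428857803345, 0.22141116857528687), (0.05964362993836403, 0.09821343421936035), 75.4461441040039)
  lens 414 X 0.12032683250730528 Y [-0.0152  0.0049  0.0209] z [0.1561 0.1776 0.1912]
```

move_arm(
  targets=[
    [-1, 0.3, 0.08, 0, 0, 0, 0],
    [-1, 0.6, 0.15, 0, 0, 0, 0],
    [-1, 0.9, 0.23, 0, 0, 0, 0],
    [-1, 0.9, 0.23, 0, 0, 0, 0],
    [-1, 0.9, 0.23, 0, 0, 0, 0],
    [-1, 0.9, 0.23, 0, 0, 0, 0],
    [-1, 0.9, 0.23, 0, 0, 0, 0],
    [-1, 0.9, 0.23, 0, 0, 0, 0],
    [-1, 0.9, 0.23, 0, 0, 0, 0],
    [-1, 0.9, 0.23, 0, 0, 0, 0],
    [-1, 0.9, 0.23, 0, 0, 0, 0],
    [-1, 0.9, 0.23, 0, 0, 0, 0],
    [-1, 0.9, 0.23, 0, 0, 0, 0],
    [-1, 0.9, 0.23, 0, 0, 0, 0],
    [-1, 0.9, 0.23, 0, 0, 0, 0],
    [-1, 0.9, 0.23, 0, 0, 0, 0],
    [-1, 0.9, 0.23, 0, 0, 0, 0],
    [-1, 0.6, 0.15, 0, 0, 0, 0],
    [-1, 0.3, 0.08, 0, 0, 0, 0],
    [-1, 0, 0, 0, 0, 0, 0],
  ],
)

```text
time_s: 22.15
eef_pos: [0.5248, 0.1308, 0.1945]
eef_rot: [[-0.208, 0.978, -0.0], [0.978, 0.208, 0.001], [0.001, 0.0, -1.0]]
ft_force: [0.0, -1.3, -0.8]
finger_gap: 0.0133
```

move_arm(
  targets=[
    [-1, 0, 0, 0, 0, 0, 0.4],
    [-1, 0, 0, 0, 0, 0, 0.6],
    [-1, 0, 0, 0, 0, 0, 0.6],
    [-1, 0, 0, 0, 0, 0, 0.6],
    [-1, 0, 0, 0, 0, 0, 0.5],
    [-1, 0, 0, 0, 0, 0, 0.35],
    [-1, 0, 0, 0, 0, 0, 0],
    [-1, 0, 0, 0, 0, 0, 0],
  ],
)

```text
time_s: 22.95
eef_pos: [0.5253, 0.1282, 0.1944]
eef_rot: [[0.248, 0.969, -0.0], [0.969, -0.248, -0.001], [-0.001, 0.0, -1.0]]
ft_force: [-0.6, -0.2, -1.3]
finger_gap: 0.0132
```

move_arm(
  targets=[
    [-1, 0.4, -0.08, 0.05, 0, 0, 0],
    [-1, 0.7, -0.13, 0.1, 0, 0, 0],
    [-1, 0.8, -0.15, 0.1, 0, 0, 0],
    [-1, 0.8, -0.15, 0.1, 0, 0, 0],
    [-1, 0.8, -0.15, 0.1, 0, 0, 0],
    [-1, 0.8, -0.15, 0.1, 0, 0, 0],
    [-1, 0.7, -0.13, 0.1, 0, 0, 0],
    [-1, 0.4, -0.09, 0.05, 0, 0, 0],
    [-1, 0, 0, 0, 0, 0, 0],
    [-1, 0, 0, 0, 0, 0, 0],
    [-1, 0, 0, 0, 0, 0, 0],
  ],
)

```text
time_s: 24.05
eef_pos: [0.5341, 0.2649, 0.177]
eef_rot: [[0.249, 0.968, 0.0], [0.968, -0.249, -0.001], [-0.001, 0.001, -1.0]]
ft_force: [-0.5, -0.2, -1.8]
finger_gap: 0.0133
```

```bash
cat > fin.py <<'E'
from h import *
np.set_printoptions(precision=4,suppress=True)
s=sensors.state();p=np.array(s['eef_pos']);print(s['time_s'],p,s['ft_force'],s['finger_gap'])
fo=np.array([.532,.266,.170]);a=-.25;R=np.array([[np.cos(a),np.sin(a),0],[-np.sin(a),np.cos(a),0],[0,0,1]])
F={n:vision.grab_frame(n) for n in('scene','side')}
for l in ['blue_cell','blue_cell_window','lens','cover_handle']:
    obs=[]
    for n in F:
        m=mark(F[n],l)
        for x,sc in m[:1]: print(l,n,x,round(sc,2));obs.append((F[n],x))
    if len(obs)>=2: X,r=tri(obs);print('   tri',X,r,'rel focus',R@(X-fo))
for n in F:
    f=F[n];h=cv2.cvtColor(f['image'],cv2.COLOR_RGB2HSV);P=cloud(f);q=(P-fo)@R.T
    near=(f['depth']>0)&(abs(q[...,0])<.05)&(abs(q[...,1])<.05)
    fr=near&(q[...,2]<.023)&(q[...,2]>-.06)
    Q=q[fr];print(n,'cell',len(Q),np.percentile(Q,[1,50,99],axis=0).tolist())
    if len(Q)>20: print('   rect',cv2.minAreaRect(Q[:,:2].astype(np.float32)))
    bl=near&(h[...,0]>95)&(h[...,0]<130)&(h[...,1]>90)&(q[...,2]>.015);Q=q[bl]
    if len(Q): print(n,'blue',len(Q),np.percentile(Q,[2,50,98],axis=0).tolist())
    print('  predicted window px',proj(f,fo))
im=[]
for n in F:
    c,r=proj(F[n],fo).astype(int);i=cv2.resize(F[n]['image'][r-60:r+60,c-65:c+65],None,fx=3,fy=3);cv2.drawMarker(i,(195,180),(0,255,0),0,12,1);im.append(i)
cv2.imwrite('pics/c8.png',np.hstack(im)[:,:,::-1])
E
python3 fin.py
```

```text
24.05 [0.5341 0.2649 0.177 ] [-0.4912 -0.2229 -1.7621] 0.013280431811060716
blue_cell scene [387.184 259.014] 0.61
blue_cell side [213.024 300.804] 0.89
   tri [0.535  0.2653 0.145 ] [np.float64(0.00033432259783148897), np.float64(0.0003343225978316593)] rel focus [ 0.0031  0.     -0.025 ]
blue_cell_window side [220.304 290.01 ] 0.78
lens scene [338.576 285.096] 0.74
lens side [157.024 259.182] 0.93
   tri [0.6479 0.2344 0.1662] [np.float64(0.0012164357565453512), np.float64(0.0012164357565453976)] rel focus [ 0.1201 -0.0019 -0.0038]
cover_handle scene [158.816 116.886] 0.95
cover_handle side [281.904  75.6  ] 0.79
   tri [ 0.6054 -0.2165  0.2818] [np.float64(0.002084494177798037), np.float64(0.002084494177798001)] rel focus [ 0.1905 -0.4493  0.1118]
scene cell 820 [[-0.0029627097769226846, -0.03140522484798923, -0.03303754250039117], [0.008501390177956116, 0.003208397156407932, -0.005433639192863479], [0.010498950799758645, 0.028381837310334015, 0.0227130448964421]]
   rect ((0.004054129123687744, -0.0018033888190984726), (0.014915906824171543, 0.06115226447582245), 1.25524377822875
[... 167 characters left out ...]
10340627, 0.037445829188557794, 0.3294390460792607]]
  predicted window px [391.3081 249.0647]
side cell 807 [[-0.007718439548675195, -0.03368499561823079, -0.031149220710332656], [-0.0053692003072487665, 0.002767461730466839, -0.0074973759443528465], [0.00702535564675525, 0.026364001359037475, 0.022540812569419404]]
   rect ((-0.005224502645432949, -0.0033796317875385284), (0.0625939816236496, 0.016062865033745766), 78.60640716552734)
side blue 156 [[-0.01248980599618658, -0.027216592652463973, 0.015668618698654532], [-2.106767272989844e-05, 0.006709590831173534, 0.037292020276322016], [0.007562413800592528, 0.02351549399210809, 0.2386638366133603]]
  predicted window px [213.2984 290.9088]
```

View pics/c8.png

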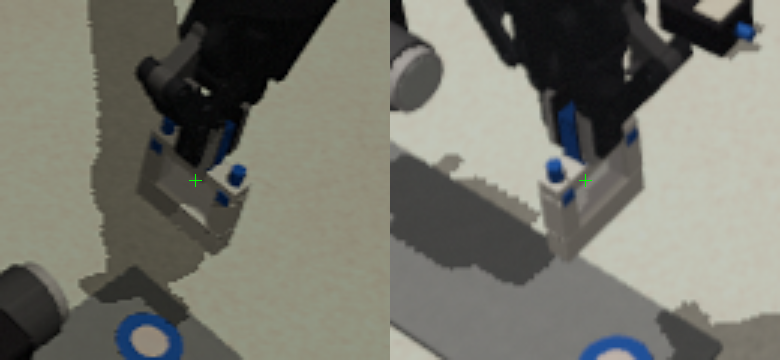

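The cell hangs at the focus marker in both views, with clear air all round: foot about 32 mm below focus, y about −2.5 mm, x about +1 mm. One last check, on its squareness.

```bash
python3 - <<'E'
from h import *
fo=np.array([.532,.266,.170]);a=-.25;R=np.array([[np.cos(a),np.sin(a),0],[-np.sin(a),np.cos(a),0],[0,0,1]])
for n,sg in(('scene',1),('side',-1)):
    f=vision.grab_frame(n);q=(cloud(f)-fo)@R.T
    k=(f['depth']>0)&(abs(q[...,0]-sg*.0075)<.006)&(abs(q[...,1])<.035)&(q[...,2]<.022)&(q[...,2]>-.035)
    Q=q[k]
    for _ in range(6):
        A=np.c_[Q[:,1:],np.ones(len(Q))];c=np.linalg.lstsq(A,Q[:,0],rcond=None)[0];Q=Q[abs(A@c-Q[:,0])<.002] if _<5 else Q
    print(n,len(Q),'yaw err',-c[0],'tilt',c[1],'face x',c[2])
s=sensors.state();print(s['time_s'],s['finger_gap'],np.abs(s['joint_velocities']).max())
o=input if 0 else None
E
```

```text
scene 395 yaw err 0.004772257593688943 tilt -0.006089186137025547 face x 0.008038977382374341
side 402 yaw err -0.003955331240313162 tilt 0.006117022418717006 face x -0.006662459836246366
24.65 0.013240606693224887 0.0038858624505409673
```

Square and upright to within 0.01 rad, centred at x +0.7 mm, and motionless. Handing in.

```bash
python3 -c "
from plant import order;print(order.close_job())"
```

```text
the job is handed in; nothing more can be done
None
```

I swung the cover open onto its stop, took the blue cell out and handed the job in at about 24.7 s, with the cell held at the focus point. No verdict was reported.

**Last checks from the images:**

| Check | Measured | Limit |
|---|---|---|
| Window offset along the lens axis | about +1 mm | 20 mm |
| Window offset sideways | about −2.5 mm | 14 mm |
| Window offset in height | within about 4 mm | 14 mm |
| Upright and square to the lens | within 0.01 rad | 0.14 rad |
| Finger gap | 13.2 mm on the 14 mm tab | – |
| Joint speeds | below 0.004 rad/s | – |

- **Cover:** it pressed on its stop at about 1.75 rad while I held it. The handle later measured in the open position.
- **Surroundings:** the pictures show clear air round the cell. I did not measure the red cell, flow sensor or vial again at the end; the arm did not go near the sensor or vial, and there was no sign of contact.

**What failed or disagreed:**
- **Fingertips:** the cameras put the real tips about 20 mm short of the reported TCP. My first grip on the handle closed on nothing, so I measured the offset and regrasped.
- **Cover push:** the push onto the stop briefly reached 37 N at the wrist before I eased it off. The 40 N limit was for the arm or the gripper's body.
- **Lens height:** estimates ran from 0.166 to 0.172 m, and I used 0.170 m.
- **Networks:** the network markers for the cell were off by up to 1 cm, and one cell-orientation fit was polluted by stray points. For the final figures I used the depth data instead.

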